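# Set out the parts for a wheel-hub job and an oil change

### The arm

A 6-joint arm with a two-finger parallel gripper is mounted at the origin on the work surface. World frame = base frame: x ahead of the robot, y to its left, z up, the work surface at z = 0. Lengths are in m, angles in rad, forces in N, time in s.
With the tool pointing down it reaches from about 0.275 to 0.75 m from the base axis. Payload 10.2 kg.
Tool frame: the origin (TCP) lies at the centre of the arm's flange, where the gripper is bolted on; the fingertips stand 166 mm ahead of it and the grasp point (between the pads) lies 147 mm ahead of it; z points along the fingers, y is the line along which they close (so a half turn about z gives the same grasp; the last joint's range is limited). The gripper opens to 88 mm and grips with 3 to 60 N. Pads are 18 mm wide; open, the fingers measure 123 mm over their backs; the gripper's body (75 mm by 187 mm) begins 45 mm behind the grasp point.
Start: joints at [1.115, 0.313, 1.498, -0, 1.331, -0.223], TCP at [0.121, 0.511, 0.405] pointing down, gripper open.
Joint ranges: [-2.94, 2.94], [-0.97, 2.17], [0.19, 2.56], [-1.23, 4.37], [0.02, 3.11], [-2.88, 2.88]. Speed limits (rad/s): [2.39, 2.39, 3.01, 3.14, 3.14, 3.14].

### API

Orientations are given as [roll, pitch, yaw] about the fixed x, y, z axes, in that order (R = Rz(yaw) Ry(pitch) Rx(roll)).
In Python, from workcell import * gives the robot as it stands. The module is installed in compiled form; this text tells all that it offers.
- The arm moves only by the shell command python3 -m crank 'ROWS' [OPENING]. ROWS is JSON, a list of rows, each an object with "offset": the shift along the tool's x, y, z in mm, a list of three; "yaw": the turn about the tool's z in rad. A call has 1 to 20 rows; each row shifts and turns the commanded pose from where the row before left it, along the tool's axes as they then stand; what a row does not reach is not made up. A row lasts 1/12 s, in which the tool goes at most 41.7 mm and 7.16 degrees, less where a joint would pass 70% of its speed; a pose out of reach is approached as far as the arm can. A call with a gripper value outside its range is refused whole. OPENING is the closure, from -1 (fully open) to 1 (shut), set as the call begins (- or left out, the last holds). The fingers move at their own pace and stop on an object; the grip force is fixed at half the most. Time passes only in rows, so rows that do not move let the fingers close. It gives the time, the measured TCP pose, the force, the opening and the grip force at its end, in the units of the state.
- get_state(): the state, without advancing time (a new reading comes with each control period).
- camera(name): name is "side" or "top" or "wrist"; returns a dict with "frame" (420x560x3 uint8, red, green, blue), "depth" (420x560 float32, m along the optical axis (not along the pixel's ray), 0 where there is no reading), "fx", "fy", "cx", "cy" (pixels), "k1" (the pictures are not rectified: a ray, as slopes to the right and down, at radius r is drawn at 1 + k1 r^2 times it, then the intrinsics apply), "R" (3x3) and "t" (3): a world point X has camera coordinates R X + t. Camera axes: x right, y down, z forward; pixel columns grow to the right and rows downward; lengths in m; the calibration is good to about 2 mm. A picture is of the moment at which its call begins.
- sign_off(): hands the job in; it is judged then, once.
The state is a dict: "time": time; "qpos": joint angles; "dq": joint speeds; "tau": joint torques, N m; "ee_pos": TCP position; "ee_rot": TCP orientation; "contact_force": force on the tool from outside, world axes, zero at the start; "moment": the same for the moment, N m; "width": finger opening in m; "finger_force": force on a finger pad.
Only numpy, scipy, OpenCV 4.12 (cv2) and the standard library are available. Lean on these libraries where they do the work, as an engineer would, in place of code of your own. Each camera call takes 0.05 s, during which the arm holds its last target. There are 200 camera calls.

### The job

Make up the parts for this morning's two jobs from the stock on the bench. The wheel-hub parts go into the three-compartment tray, one to a compartment and lying flat on its floor, in the order they go onto the axle: large bearing in one end compartment, small bearing in the middle one, grease cap in the other end one (it does not matter which end you begin from). The oil-change parts, the short oil filter and the drain plug, go into the round dish, both standing upright on its flat floor as they stand now; leave the tall filter and the long wheel bolt standing where they are.

Things in the scene. Friction and masses are not known exactly. Their poses are not given: they have to be found in the camera images.
- hub_tray: Fixed steel tray, 280 mm long (its y axis) by 156 mm wide (its x). Rim 16 mm high, walls 3 mm, floor top 3 mm above the bench. Dividers 2 mm thick, 12 mm high, across it at y = -46.5 and +46.5 mm: three compartments 150 mm (x) by 90 mm (y), centres at x = 0, y = -92, 0, +92 mm. Origin: centre of the underside, z up. Its y axis is within 11 degrees of the world's y.
- round_dish: Round dish of pressed bright steel on a black rubber foot, fixed to the bench by its magnets; 180 mm across the rim, rim 26 mm high, flaring sides, flat floor 140 mm across whose top is 8 mm above the bench. Origin: centre of the underside, on the bench; z up.
- large_bearing: Taper roller bearing, steel, lying flat: outer diameter 62 mm, height 20 mm (the outer ring 18 mm, the inner one 2 mm more), bore 30 mm. Loose, 0.15 to 0.31 kg. Origin: centre of the underside; z up along its axis.
- small_bearing: Taper roller bearing like the large one but smaller: outer diameter 45 mm, height 17 mm (the outer ring 15 mm), bore 19 mm. Loose, 0.08 to 0.15 kg. Origin: centre of the underside; z up along its axis.
- grease_cap: Bright steel hub grease cap, a closed round cup standing dome up: flange 53 mm across and 4 mm high at the bottom, above it a cylinder 45 mm across from 6 to 25 mm height, then a dome to 35 mm. Loose, about 0.06 kg. Origin: centre of the underside; z up along its axis.
- short_filter: Spin-on oil filter, a white steel can with a grey band and a fluted end, standing fluted end up: diameter 66 mm, height 54 mm. Loose, 0.17 to 0.34 kg. Origin: centre of the underside; z up along its axis.
- drain_plug: Stout steel oil drain plug standing on its head, thread up: hexagon head 25 mm across flats and 12 mm high at the bottom, collar 32 mm across from 12 to 16 mm height, threaded shank 20 mm across from 16 to 38 mm height. Loose, 0.09 kg. Origin: centre of the underside of the head; z up along the shank.
- tall_filter: Spin-on oil filter for another engine, like the short one and of the same 66 mm diameter, but 80 mm tall. Loose. Not wanted: it stays where it is. Origin: centre of the underside; z up.
- wheel_bolt: Long dark steel wheel bolt standing on its head, thread up: hexagon head 21 mm across flats and 13 mm high, cone seat to 21 mm, shank 14 mm across up to 56 mm height. Loose. Not wanted: it stays where it is. Origin: centre of the underside of the head; z up.
Things that resemble listed ones, but are neither listed nor needed, are in the scene too. What is shaped like the small_bearing but brown is not meant. What is shaped like the large_bearing but pink is not meant.

How it is judged:
By the outcome, as a careful person would: the job done as asked, in the order asked, and still so for the second after the job is handed in, with the robot touching nothing.
It also fails if it takes over 128 s, if anything falls off the work surface, if the arm or the gripper's body presses on something with over 40 N, if the wrist force passes 120 N, or if a joint passes its speed limit or range.

## Working session

There is one attempt and no reset: what is moved stays moved. The work goes in short steps, Python scripts to look and compute and a shell command to move; the robot and the scene stay as the last step left them, time stands still between calls to the robot, and variables do not carry over. Pictures are saved under pics/ and viewed, at most 14 in all, crops included, and the job is handed in when it is done.

```bash
mkdir -p pics; cat > h.py <<'E'
from workcell import *
import numpy as np, cv2
def shot(n):
    c=camera(n); np.save(f'{n}.npy',c,allow_pickle=True); return c
def load(n): return np.load(f'{n}.npy',allow_pickle=True).item()
def K(c): return np.array([[c['fx'],0,c['cx']],[0,c['fy'],c['cy']],[0,0,1.]]),np.array([c['k1'],0,0,0,0.])
def slopes(c,uv):
    k,d=K(c); return cv2.undistortPoints(np.array(uv,float).reshape(-1,1,2),k,d).reshape(-1,2)
def plane(c,uv,z):
    s=slopes(c,uv); R=np.array(c['R']); t=np.array(c['t'])
    o=-R.T@t; r=np.c_[s,np.ones(len(s))]@R
    return o+r*((z-o[2])/r[:,2])[:,None]
def cloud(c):
    h,w=c['depth'].shape; v,u=np.mgrid[:h,:w]
    s=slopes(c,np.c_[u.ravel(),v.ravel()]); d=c['depth'].ravel()
    P=np.c_[s*d[:,None],d]; X=(P-np.array(c['t']))@np.array(c['R'])
    X[d==0]=np.nan
    return X.reshape(h,w,3)
def save(c,n): cv2.imwrite(f'pics/{n}.png',c['frame'][:,:,::-1])
E
python3 - <<'E'
from h import *
for n in('top','side','wrist'):
    c=shot(n); save(c,n+'0'); o=-np.array(c['R']).T@c['t']; print(n,o.round(3),c['fx'],c['k1'])
s=get_state(); print(s['time'],s['ee_pos'],s['ee_rot'],s['width'],s['contact_force'])
E
```

```text
top [0.415 0.099 1.065] 484.7388695070123 0.035191189907014184
side [ 0.261 -0.69   0.628] 419.4956893352074 -0.09819165661499803
wrist [0.049 0.528 0.384] 367.6736545977794 -0.08676057018575482
0.15 [0.12112631 0.51083007 0.40432374] [-3.14070245e+00 -1.73550897e-04  2.90879106e+00] 0.0881453735569278 [0.12306648 0.09886571 0.63598105]
```

View pics/top0.png

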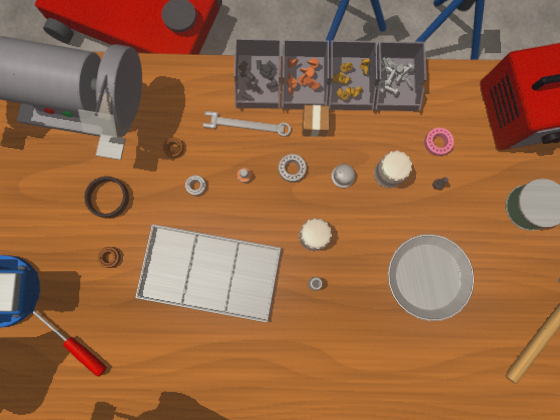

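View pics/side0.png

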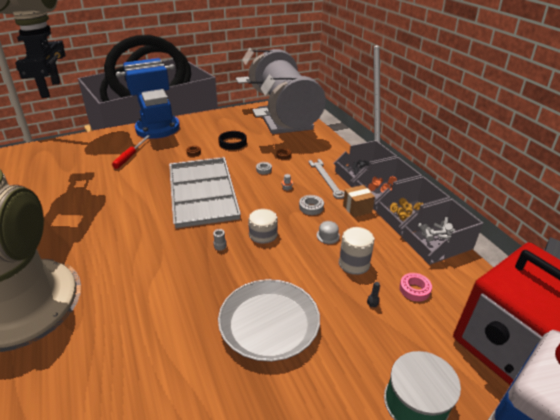

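The top view shows the tray (210,273), dish (431,277), large bearing (292,167), small bearing (196,185), cap (344,175), tall filter (395,168), short filter (316,234), and two plug-like items (316,284) and (245,175). I'll zoom on those two and measure everything.

```bash
python3 - <<'E'
from h import *
t,s=load('top'),load('side')
cr=lambda c,x,y,w=25:cv2.resize(c['frame'][y-w:y+w,x-w:x+w,::-1],(300,300),interpolation=cv2.INTER_CUBIC)
cv2.imwrite('pics/plug.png',np.vstack([np.hstack([cr(s,287,183),cr(s,219,240)]),np.hstack([cr(t,245,175),cr(t,316,284)])]))
X=cloud(t); np.save('X.npy',X)
Z=X[...,2]
m=((Z>0.006)&(X[...,0]<0.62)).astype(np.uint8)
n,l,st,ce=cv2.connectedComponentsWithStats(m)
for i in range(1,n):
    if st[i,4]>40:
        q=X[l==i]; zt=np.percentile(q[:,2],98); 
        top=q[q[:,2]>zt-.006]
        (a,b),r=cv2.minEnclosingCircle(top[:,:2].astype(np.float32))
        print(ce[i].round(0),st[i,4],'ztop %.3f'%zt,'mec',round(a,4),round(b,4),'d %.3f'%(2*r),'mean',top.mean(0)[:2].round(4))
E
```

```text
[106. 205.] 380 ztop 0.028 mec 0.6031 0.4601 d 0.089 mean [0.5847 0.4595]
[196. 193.] 45 ztop 0.020 mec 0.617 0.2695 d 0.024 mean [0.6162 0.2687]
[535. 210.] 1643 ztop 0.066 mec 0.5918 -0.4636 d 0.097 mean [ 0.5878 -0.4622]
[315. 234.] 807 ztop 0.057 mec 0.5275 0.0055 d 0.064 mean [0.5273 0.0055]
[205. 273.] 1410 ztop 0.021 mec 0.4432 0.2316 d 0.324 mean [0.4413 0.2339]
[431. 277.] 5328 ztop 0.028 mec 0.4438 -0.2405 d 0.184 mean [ 0.4398 -0.2464]
[109. 257.] 293 ztop 0.020 mec 0.4738 0.4469 d 0.044 mean [0.4733 0.4468]
[ 32. 305.] 3055 ztop 0.148 mec 0.4009 0.5846 d 0.074 mean [0.4021 0.5811]
[315. 284.] 106 ztop 0.044 mec 0.424 0.0035 d 0.024 mean [0.4241 0.0041]
[534. 347.] 1203 ztop 0.028 mec 0.3098 -0.45 d 0.181 mean [ 0.3013 -0.4504]
```

View pics/plug.png

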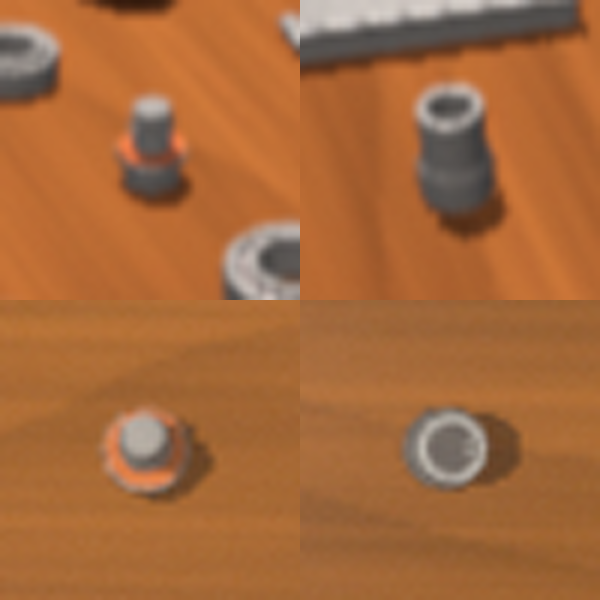

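The crops show a plug with hex head, copper-coloured collar and shank at top (245,175): that is the drain plug. The one at (316,284) is a hollow socket, so a decoy. Next I'll measure the rest, and the tray and dish.

```bash
python3 - <<'E'
from h import *
t,s=load('top'),load('side'); X=np.load('X.npy'); Z=X[...,2]
for c,n in((t,'top'),(s,'side')):
    C=cloud(c); q=C[np.isfinite(C[...,2])&(abs(C[...,2])<.006)&(C[...,0]>.35)&(C[...,0]<.65)&(C[...,1]>-.3)&(C[...,1]<.4)]
    print(n,'bench z',np.median(q[:,2]).round(4))
XS=cloud(s)
O={'large':(292,167,.018,.031),'small':(196,185,.015,.0225),'cap':(344,175,.035,.023),'sf':(316,234,.054,.033),'plug':(245,175,.038,.016),'tall':(395,168,.08,.033),'bolt':(440,184,.056,.01),'pink':(440,141,.018,.031),'sock':(316,284,.04,.013),'brown':(173,148,.015,.022)}
for k,(u,v,h,r) in O.items():
    p=plane(t,[(u,v)],h)[0]
    out=[]
    for c in(X,XS):
        d=np.hypot(c[...,0]-p[0],c[...,1]-p[1]); q=c[(d<r+.015)&(c[...,2]>.007)]
        if len(q)<5: out.append('none'); continue
        zt=np.percentile(q[:,2],97); g=q[q[:,2]>zt-.005]
        (a,b),R=cv2.minEnclosingCircle(g[:,:2].astype(np.float32))
        out.append((len(g),'z%.3f'%zt,round(a,4),round(b,4),'d%.3f'%(2*R)))
    print(k,p[:2].round(4),*out)
# tray rim, dish rim
g=(Z>.012)&(Z<.03)
m=g&(X[...,0]<.56)&(X[...,0]>.33)&(X[...,1]>.06)&(X[...,1]<.40)
q=X[m][:,:2].astype(np.float32); print('tray rect depth',cv2.minAreaRect(q))
f=cv2.cvtColor(t['frame'],cv2.COLOR_RGB2HSV)
m=(f[...,1]<60).astype(np.uint8); m=cv2.morphologyEx(m,cv2.MORPH_CLOSE,np.ones((3,3)))
cs,_=cv2.findContours(m,cv2.RETR_EXTERNAL,cv2.CHAIN_APPROX_NONE)
for c in cs:
    a=cv2.contourArea(c)
    if a>150:
        M=c.reshape(-1,2).mean(0)
        if M[1]<130: continue
        if 8000<a<14000 : print('tray',M,cv2.minAreaRect(plane(t,c.reshape(-1,2),.016)[:,:2].astype(np.float32)))
        elif 4500<a<8000: print('dish',M,cv2.fitEllipse(plane(t,c.reshape(-1,2),.026)[:,:2].astype(np.float32)))
        else:
            for z in(.015,.05): 
              w=cv2.minEnclosingCircle(plane(t,c.reshape(-1,2),z)[:,:2].astype(np.float32)); print(M.round(),a,z,np.round(w[0],4),round(2*w[1],4))
E
```

```text
top bench z 0.0008
side bench z 0.0007
large [0.6784 0.0561] (234, 'z0.023', 0.6776, 0.0554, 'd0.062') (197, 'z0.020', 0.6752, 0.056, 'd0.065')
small [0.6342 0.2672] (160, 'z0.019', 0.6345, 0.2695, 'd0.046') (72, 'z0.018', 0.6319, 0.2668, 'd0.046')
cap [ 0.6584 -0.0567] (156, 'z0.037', 0.6624, -0.0599, 'd0.039') (137, 'z0.035', 0.6609, -0.0599, 'd0.041')
sf [0.5261 0.0057] (508, 'z0.057', 0.5288, 0.0053, 'd0.062') (341, 'z0.055', 0.5265, 0.0056, 'd0.062')
plug [0.6536 0.1587] (47, 'z0.040', 0.6581, 0.1614, 'd0.018') (24, 'z0.039', 0.6565, 0.1613, 'd0.018')
tall [ 0.6647 -0.1565] (492, 'z0.083', 0.6692, -0.1602, 'd0.061') (417, 'z0.082', 0.6696, -0.1621, 'd0.061')
bolt [ 0.6376 -0.2575] (25, 'z0.057', 0.6451, -0.2686, 'd0.011') (32, 'z0.057', 0.6439, -0.2701, 'd0.013')
pink [ 0.7443 -0.2745] (295, 'z0.022', 0.7468, -0.2731, 'd0.063') (354, 'z0.021', 0.7426, -0.2727, 'd0.063')
sock [0.4229 0.0041] (46, 'z0.043', 0.4243, 0.0034, 'd0.024') (52, 'z0.041', 0.4216, 0.0032, 'd0.026')
brown [0.7173 0.3218] (168, 'z0.020', 0.7208, 0.3242, 'd0.046') (66, 'z0.019', 0.7195, 0.3215, 'd0.046')
tray
[... 457 characters left out ...]
5700826644897), 80.63761138916016)
[315. 234.] 712.0 0.015 [0.5316 0.0048] 0.0711
[315. 234.] 712.0 0.05 [0.5277 0.0079] 0.0688
[536. 205.] 2174.0 0.015 [ 0.6079 -0.4787] 0.1354
[536. 205.] 2174.0 0.05 [ 0.6015 -0.4594] 0.1308
[195. 185.] 280.5 0.015 [0.6345 0.2691] 0.0448
[195. 185.] 280.5 0.05 [0.6271 0.2634] 0.0433
[343. 175.] 374.5 0.015 [ 0.6615 -0.0583] 0.0531
[343. 175.] 374.5 0.05 [ 0.6533 -0.053 ] 0.0514
[292. 167.] 540.0 0.015 [0.678  0.0561] 0.0622
[292. 167.] 540.0 0.05 [0.6692 0.0575] 0.0601
[393. 169.] 890.5 0.015 [ 0.6786 -0.1682] 0.09
[393. 169.] 890.5 0.05 [ 0.6698 -0.1593] 0.087
[537. 138.] 359.5 0.015 [ 0.7569 -0.4876] 0.1185
[537. 138.] 359.5 0.05 [ 0.7455 -0.468 ] 0.1146
```

```bash
cat >> h.py <<'E'
YW=1.405
def to(x,y,yw=None):
    "mm along tool x,y from measured TCP to world x,y"
    s=get_state(); d=np.array([x,y])-s['ee_pos'][:2]; w=s['ee_rot'][2] if yw is None else yw
    return round(1e3*(d@[np.cos(w),np.sin(w)]),1),round(1e3*(d@[np.sin(w),-np.cos(w)]),1)
E
python3 - <<'E'
from h import *
X=np.load('X.npy'); XS=cloud(load('side'))
for C in(X,XS):
    q=C[(C[...,0]>.73)&(C[...,0]<.83)&(C[...,1]>-.05)&(C[...,1]<.06)&(C[...,2]>.02)]
    print('box',np.percentile(q,[1,99],axis=0).round(3).tolist())
p=get_state()['ee_pos']; q=XS[(np.hypot(XS[...,0]-p[0],XS[...,1]-p[1])<.16)&(XS[...,2]>.2)]
for a in np.arange(.2,.5,.02):
    g=q[abs(q[:,2]-a)<.01]
    if len(g): print(round(a,2),(g[:,:2].min(0)-p[:2]).round(3),(g[:,:2].max(0)-p[:2]).round(3))
print(to(.633,.268,YW),to(.6765,.0557,YW))
E
```

```text
box [[0.754, -0.044, 0.021], [0.826, 0.054, 0.055]]
box [[0.753, -0.045, 0.021], [0.828, 0.035, 0.052]]
0.24 [-0.024 -0.061] [0.021 0.055]
0.26 [-0.026 -0.062] [0.024 0.056]
0.28 [-0.025 -0.064] [0.023 0.058]
0.3 [-0.054 -0.093] [0.052 0.076]
0.32 [-0.054 -0.098] [0.053 0.08 ]
0.34 [-0.055 -0.101] [0.053 0.094]
0.36 [-0.031 -0.046] [0.024 0.013]
0.38 [-0.043 -0.049] [0.035 0.01 ]
0.4 [-0.041 -0.046] [0.037 0.008]
0.42 [-0.037 -0.043] [0.039 0.004]
0.44 [-0.067 -0.055] [0.064 0.016]
0.46 [-0.063 -0.117] [0.068 0.005]
0.48 [-0.046 -0.15 ] [ 0.05  -0.046]
(np.float64(-155.0), np.float64(544.9)) (np.float64(-357.2), np.float64(622.9))
```

```bash
python3 -m crank '[{"offset":[0,0,0],"yaw":0.12},{"offset":[0,0,0],"yaw":0.12},{"offset":[0,0,0],"yaw":0.12},{"offset":[0,0,0],"yaw":0.12},{"offset":[0,0,0],"yaw":0.12},{"offset":[0,0,0],"yaw":0.12},{"offset":[0,0,0],"yaw":0.12},{"offset":[0,0,0],"yaw":0.12},{"offset":[0,0,0],"yaw":0.12},{"offset":[0,0,0],"yaw":0.12},{"offset":[0,0,0],"yaw":0.12},{"offset":[0,0,0],"yaw":0.12},{"offset":[0,0,0],"yaw":0.064},{"offset":[0,0,0],"yaw":0}]' -1
```

```text
time: 1.32
ee_pos: [0.1211, 0.5108, 0.4045]
ee_rot: [-3.141, 0.0, 1.403]
contact_force: [-0.3, 0.4, -0.4]
width: 0.0882
finger_force: 0.0
```

```bash
python3 -m crank '[{"offset":[-10.3,36.3,0],"yaw":0},{"offset":[-10.3,36.3,0],"yaw":0},{"offset":[-10.3,36.3,0],"yaw":0},{"offset":[-10.3,36.3,0],"yaw":0},{"offset":[-10.3,36.3,0],"yaw":0},{"offset":[-10.3,36.3,0],"yaw":0},{"offset":[-10.3,36.3,0],"yaw":0},{"offset":[-10.3,36.3,0],"yaw":0},{"offset":[-10.3,36.3,0],"yaw":0},{"offset":[-10.3,36.3,0],"yaw":0},{"offset":[-10.3,36.3,0],"yaw":0},{"offset":[-10.3,36.3,0],"yaw":0},{"offset":[-10.3,36.3,0],"yaw":0},{"offset":[-10.3,36.3,0],"yaw":0},{"offset":[-10.3,36.3,0],"yaw":0},{"offset":[0,0,30],"yaw":0},{"offset":[0,0,30],"yaw":0},{"offset":[0,0,30],"yaw":0},{"offset":[0,0,0],"yaw":0}]' -1
cat >> h.py <<'E'
def wrist(z,r,name=None,guess=None,sat=None):
    "wrist depth: circle of the top layer near guess"
    c=shot('wrist')
    if name: save(c,name)
    C=cloud(c); p=np.array(guess)
    d=np.hypot(C[...,0]-p[0],C[...,1]-p[1]); q=C[(d<r+.012)&(abs(C[...,2]-z)<.006)]
    (a,b),R=cv2.minEnclosingCircle(q[:,:2].astype(np.float32))
    print('wrist',len(q),'z %.4f'%np.median(q[:,2]),'mec',round(a,4),round(b,4),'d %.4f'%(2*R),'go',to(a,b))
E
python3 - <<'E'
from h import *
wrist(.016,.0225,'w1',(.633,.268)); print(to(.633,.268))
E
```

```text
time: 2.9
ee_pos: [0.632, 0.2681, 0.3078]
ee_rot: [-3.131, 0.004, 1.407]
contact_force: [-0.7, -0.2, -1.9]
width: 0.088
finger_force: 0.0
wrist 1960 z 0.0146 mec 0.6355 0.2707 d 0.0449 go (np.float64(2.9), np.float64(2.7))
(np.float64(-0.3), np.float64(0.6))
```

View pics/w1.png

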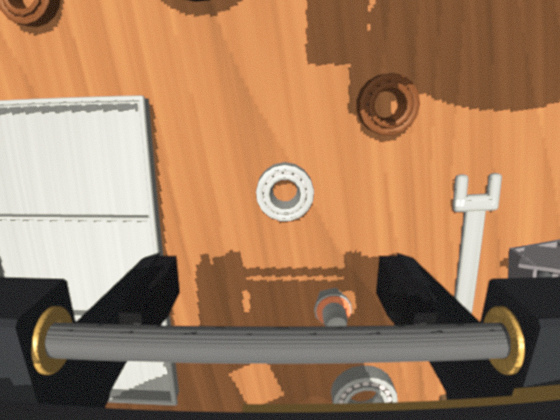

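The wrist view shows the small bearing at (285,192), grey, with the brown one at (388,105) and the tray to the left. Its diameter and height match.

```bash
python3 -m crank '[{"offset":[1.5,1.5,30],"yaw":0},{"offset":[0,0,30],"yaw":0},{"offset":[0,0,30],"yaw":0},{"offset":[0,0,20],"yaw":0},{"offset":[0,0,0],"yaw":0},{"offset":[0,0,0],"yaw":0},{"offset":[0,0,0],"yaw":0}]' -1
```

```text
time: 3.53
ee_pos: [0.6351, 0.27, 0.208]
ee_rot: [3.137, -0.002, 1.406]
contact_force: [0.3, 0.7, -0.4]
width: 0.0882
finger_force: 0.0
```

```bash
python3 -m crank '[{"offset":[0,0,12],"yaw":0},{"offset":[0,0,12],"yaw":0},{"offset":[0,0,8],"yaw":0},{"offset":[0,0,0],"yaw":0},{"offset":[0,0,0],"yaw":0},{"offset":[0,0,0],"yaw":0}]' -1; python3 -c "
from h import *
print(get_state()['ee_pos'],get_state()['contact_force'],to(.634,.269))"
```

```text
time: 4.03
ee_pos: [0.6345, 0.2697, 0.173]
ee_rot: [3.141, -0.0, 1.405]
contact_force: [0.2, 0.6, 0.7]
width: 0.088
finger_force: 0.0
[0.63448425 0.26973573 0.17297273] [0.19220897 0.64138276 0.74137747] (np.float64(-0.8), np.float64(-0.4))
```

```bash
python3 -m crank '[{"offset":[0,0,3],"yaw":0},{"offset":[0,0,0],"yaw":0},{"offset":[0,0,0],"yaw":0}]' -1; python3 -m crank '[{"offset":[0,0,0],"yaw":0},{"offset":[0,0,0],"yaw":0},{"offset":[0,0,0],"yaw":0},{"offset":[0,0,0],"yaw":0},{"offset":[0,0,0],"yaw":0},{"offset":[0,0,0],"yaw":0},{"offset":[0,0,0],"yaw":0},{"offset":[0,0,0],"yaw":0}]' 1; python3 -m crank '[{"offset":[0,0,-10],"yaw":0},{"offset":[0,0,-20],"yaw":0},{"offset":[0,0,-20],"yaw":0},{"offset":[0,0,0],"yaw":0},{"offset":[0,0,0],"yaw":0}]'; python3 -c "
from h import *
print(to(.444,.232),get_state()['ee_pos'])"
```

```text
time: 4.28
ee_pos: [0.6344, 0.2697, 0.1698]
ee_rot: [3.142, -0.0, 1.405]
contact_force: [-0.4, 0.6, 0.5]
width: 0.0885
finger_force: 0.0
time: 4.95
ee_pos: [0.6343, 0.2697, 0.1697]
ee_rot: [3.142, 0.0, 1.405]
contact_force: [-0.3, -1.3, -0.2]
width: 0.0437
finger_force: 30.0
time: 5.37
ee_pos: [0.6344, 0.2697, 0.2207]
ee_rot: [3.14, -0.001, 1.405]
contact_force: [-0.2, -0.1, -1.5]
width: 0.0439
finger_force: 30.0
(np.float64(-68.7), np.float64(-181.6)) [0.63443077 0.26974622 0.22066814]
```

```bash
python3 -m crank '[{"offset":[-11.5,-30.3,0],"yaw":0},{"offset":[-11.5,-30.3,0],"yaw":0},{"offset":[-11.5,-30.3,0],"yaw":0},{"offset":[-11.5,-30.3,0],"yaw":0},{"offset":[-11.5,-30.3,0],"yaw":0},{"offset":[-11.5,-30.3,0],"yaw":0},{"offset":[0,0,0],"yaw":0},{"offset":[0,0,0],"yaw":0},{"offset":[0,0,15],"yaw":0},{"offset":[0,0,15],"yaw":0},{"offset":[0,0,10],"yaw":0},{"offset":[0,0,0],"yaw":0},{"offset":[0,0,0],"yaw":0},{"offset":[0,0,0],"yaw":0}]'; python3 -c "
from h import *
print(to(.444,.232),get_state()['ee_pos'])"
```

```text
time: 6.53
ee_pos: [0.4441, 0.2318, 0.1801]
ee_rot: [3.141, -0.0, 1.405]
contact_force: [0.4, -0.2, -1.9]
width: 0.0437
finger_force: 30.0
(np.float64(0.2), np.float64(-0.2)) [0.44414198 0.2317943  0.18008095]
```

```bash
python3 -m crank '[{"offset":[0,0,4],"yaw":0},{"offset":[0,0,2.5],"yaw":0},{"offset":[0,0,0],"yaw":0},{"offset":[0,0,0],"yaw":0}]'; python3 -m crank '[{"offset":[0,0,0],"yaw":0},{"offset":[0,0,0],"yaw":0},{"offset":[0,0,0],"yaw":0},{"offset":[0,0,0],"yaw":0},{"offset":[0,0,0],"yaw":0},{"offset":[0,0,-15],"yaw":0},{"offset":[0,0,-30],"yaw":0},{"offset":[0,0,-30],"yaw":0},{"offset":[0,0,-30],"yaw":0},{"offset":[0,0,-25],"yaw":0},{"offset":[0,0,0],"yaw":0}]' -1; python3 -c "
from h import *
print(to(.6765,.0557),get_state()['ee_pos'])"
```

```text
time: 6.87
ee_pos: [0.4437, 0.2317, 0.1732]
ee_rot: [-3.142, 0.0, 1.405]
contact_force: [-0.9, -0.4, -1.7]
width: 0.044
finger_force: 30.0
time: 7.78
ee_pos: [0.4443, 0.232, 0.3079]
ee_rot: [3.134, -0.003, 1.405]
contact_force: [0.9, 0.6, 0.9]
width: 0.0883
finger_force: 0.0
(np.float64(-135.5), np.float64(258.1)) [0.44429195 0.2319738  0.30787874]
```

```bash
python3 -m crank '[{"offset":[-16.9,32.2,0],"yaw":0},{"offset":[-16.9,32.2,0],"yaw":0},{"offset":[-16.9,32.2,0],"yaw":0},{"offset":[-16.9,32.2,0],"yaw":0},{"offset":[-16.9,32.2,0],"yaw":0},{"offset":[-16.9,32.2,0],"yaw":0},{"offset":[-16.9,32.2,0],"yaw":0},{"offset":[-16.9,32.2,0],"yaw":0},{"offset":[0,0,0],"yaw":0},{"offset":[0,0,0],"yaw":0},{"offset":[0,0,0],"yaw":0}]'; python3 -c "
from h import *
wrist(.019,.031,None,(.6765,.0557)); wrist(.036,.0225,None,(.6617,-.0599)); wrist(.037,.01,None,(.657,.1613));print(to(.6765,.0557),get_state()['ee_pos'])"
```

```text
time: 8.7
ee_pos: [0.6749, 0.0563, 0.3023]
ee_rot: [-3.14, -0.0, 1.405]
contact_force: [-0.1, -0.1, -0.4]
width: 0.088
finger_force: 0.0
wrist 3480 z 0.0173 mec 0.679 0.0571 d 0.0621 go (np.float64(1.1), np.float64(4.1))
wrist 62 z 0.0305 mec 0.6659 -0.0419 d 0.0218 go (np.float64(-98.9), np.float64(7.5))
wrist 691 z 0.0372 mec 0.6602 0.1631 d 0.0197 go (np.float64(102.4), np.float64(-31.7))
(np.float64(-0.8), np.float64(1.9)) [0.67471916 0.05685104 0.30342495]
```

```bash
python3 -m crank '[{"offset":[0,2.5,30],"yaw":0},{"offset":[0,0,30],"yaw":0},{"offset":[0,0,30],"yaw":0},{"offset":[0,0,20],"yaw":0},{"offset":[0,0,10],"yaw":0},{"offset":[0,0,5],"yaw":0},{"offset":[0,0,0],"yaw":0},{"offset":[0,0,0],"yaw":0},{"offset":[0,0,0],"yaw":0},{"offset":[0,0,0],"yaw":0}]' -1
```

```text
time: 9.68
ee_pos: [0.6781, 0.0554, 0.1796]
ee_rot: [3.139, -0.0, 1.405]
contact_force: [0.3, 0.3, 0.1]
width: 0.0884
finger_force: 0.0
```

```bash
python3 -m crank '[{"offset":[0,0,5],"yaw":0},{"offset":[0,0,4],"yaw":0},{"offset":[0,0,0],"yaw":0},{"offset":[0,0,0],"yaw":0}]' -1; python3 -m crank '[{"offset":[0,0,0],"yaw":0},{"offset":[0,0,0],"yaw":0},{"offset":[0,0,0],"yaw":0},{"offset":[0,0,0],"yaw":0},{"offset":[0,0,0],"yaw":0},{"offset":[0,0,0],"yaw":0},{"offset":[0,0,0],"yaw":0},{"offset":[0,0,0],"yaw":0}]' 1; python3 -m crank '[{"offset":[0,0,-10],"yaw":0},{"offset":[0,0,-20],"yaw":0},{"offset":[0,0,-30],"yaw":0},{"offset":[0,0,0],"yaw":0},{"offset":[0,0,0],"yaw":0}]'; python3 -c "
from h import *
print(to(.4288,.1413),get_state()['ee_pos'])"
```

```text
time: 10.02
ee_pos: [0.6777, 0.0554, 0.1688]
ee_rot: [-3.141, 0.0, 1.405]
contact_force: [-0.3, 0.8, 0.9]
width: 0.0884
finger_force: 0.0
time: 10.68
ee_pos: [0.6779, 0.0554, 0.1693]
ee_rot: [3.141, -0.0, 1.405]
contact_force: [-0.5, -0.2, 0.7]
width: 0.0603
finger_force: 29.9
time: 11.1
ee_pos: [0.678, 0.0554, 0.2307]
ee_rot: [3.139, -0.0, 1.405]
contact_force: [-0.6, 0.0, -3.3]
width: 0.0602
finger_force: 29.9
(np.float64(43.6), np.float64(-259.9)) [0.67795788 0.05541479 0.23068482]
```

```bash
python3 -m crank '[{"offset":[5.5,-32.5,0],"yaw":0},{"offset":[5.5,-32.5,0],"yaw":0},{"offset":[5.5,-32.5,0],"yaw":0},{"offset":[5.5,-32.5,0],"yaw":0},{"offset":[5.5,-32.5,0],"yaw":0},{"offset":[5.5,-32.5,0],"yaw":0},{"offset":[5.5,-32.5,0],"yaw":0},{"offset":[5.5,-32.5,0],"yaw":0},{"offset":[0,0,0],"yaw":0},{"offset":[0,0,0],"yaw":0},{"offset":[0,0,20],"yaw":0},{"offset":[0,0,20],"yaw":0},{"offset":[0,0,10],"yaw":0},{"offset":[0,0,0],"yaw":0},{"offset":[0,0,0],"yaw":0},{"offset":[0,0,0],"yaw":0}]'; python3 -c "
from h import *
print(to(.4288,.1413),get_state()['ee_pos'])"
```

```text
time: 12.43
ee_pos: [0.4292, 0.1416, 0.1798]
ee_rot: [3.141, -0.0, 1.405]
contact_force: [-0.5, 0.1, -2.4]
width: 0.06
finger_force: 29.9
(np.float64(-0.4), np.float64(-0.4)) [0.42922138 0.14164994 0.17977412]
```

```bash
python3 -m crank '[{"offset":[0,0,4],"yaw":0},{"offset":[0,0,3],"yaw":0},{"offset":[0,0,0],"yaw":0},{"offset":[0,0,0],"yaw":0}]'; python3 -m crank '[{"offset":[0,0,0],"yaw":0},{"offset":[0,0,0],"yaw":0},{"offset":[0,0,0],"yaw":0},{"offset":[0,0,0],"yaw":0},{"offset":[0,0,0],"yaw":0},{"offset":[0,0,-15],"yaw":0},{"offset":[0,0,-30],"yaw":0},{"offset":[0,0,-30],"yaw":0},{"offset":[0,0,-30],"yaw":0},{"offset":[0,0,-25],"yaw":0},{"offset":[0,0,0],"yaw":0},{"offset":[0,0,0],"yaw":0}]' -1; python3 -c "
from h import *
print(to(.662,-.0597),get_state()['ee_pos'])"
```

```text
time: 12.77
ee_pos: [0.4287, 0.1418, 0.1723]
ee_rot: [3.141, -0.0, 1.405]
contact_force: [-0.1, 0.6, -2.5]
width: 0.0604
finger_force: 29.9
time: 13.77
ee_pos: [0.4287, 0.1418, 0.303]
ee_rot: [3.139, -0.001, 1.405]
contact_force: [0.1, 1.3, -1.0]
width: 0.0883
finger_force: 0.0
(np.float64(-160.2), np.float64(263.4)) [0.42866754 0.14177551 0.30296349]
```

```bash
python3 -m crank '[{"offset":[-20,32.9,0],"yaw":0},{"offset":[-20,32.9,0],"yaw":0},{"offset":[-20,32.9,0],"yaw":0},{"offset":[-20,32.9,0],"yaw":0},{"offset":[-20,32.9,0],"yaw":0},{"offset":[-20,32.9,0],"yaw":0},{"offset":[-20,32.9,0],"yaw":0},{"offset":[-20,32.9,0],"yaw":0},{"offset":[0,0,0],"yaw":0},{"offset":[0,0,0],"yaw":0},{"offset":[0,0,0],"yaw":0}]'; python3 -c "
from h import *
wrist(.033,.023,None,(.6617,-.0599)); wrist(.003,.0265,None,(.6617,-.0599));print(to(.662,-.0597),get_state()['ee_pos'])"
```

```text
time: 14.68
ee_pos: [0.6614, -0.0592, 0.3004]
ee_rot: [-3.138, -0.0, 1.405]
contact_force: [-0.5, -0.2, -0.8]
width: 0.0884
finger_force: 0.0
wrist 2529 z 0.0318 mec 0.6643 -0.0573 d 0.0436 go (np.float64(2.0), np.float64(2.7))
wrist 4093 z -0.0004 mec 0.6617 -0.0599 d 0.0771 go (np.float64(-1.2), np.float64(0.7))
(np.float64(-1.0), np.float64(0.9)) [ 0.66124279 -0.05859461  0.30173587]
```

```bash
python3 -m crank '[{"offset":[0.5,1.5,30],"yaw":0},{"offset":[0,0,30],"yaw":0},{"offset":[0,0,30],"yaw":0},{"offset":[0,0,15],"yaw":0},{"offset":[0,0,10],"yaw":0},{"offset":[0,0,0],"yaw":0},{"offset":[0,0,0],"yaw":0},{"offset":[0,0,0],"yaw":0},{"offset":[0,0,0],"yaw":0}]' -1
```

```text
time: 15.53
ee_pos: [0.6636, -0.0592, 0.1888]
ee_rot: [3.139, 0.0, 1.405]
contact_force: [-0.9, 0.7, 0.4]
width: 0.0883
finger_force: 0.0
```

```bash
python3 -m crank '[{"offset":[0,0,8],"yaw":0},{"offset":[0,0,5],"yaw":0},{"offset":[0,0,0],"yaw":0},{"offset":[0,0,0],"yaw":0}]' -1; python3 -m crank '[{"offset":[0,0,0],"yaw":0},{"offset":[0,0,0],"yaw":0},{"offset":[0,0,0],"yaw":0},{"offset":[0,0,0],"yaw":0},{"offset":[0,0,0],"yaw":0},{"offset":[0,0,0],"yaw":0},{"offset":[0,0,0],"yaw":0},{"offset":[0,0,0],"yaw":0}]' 1; python3 -m crank '[{"offset":[0,0,-10],"yaw":0},{"offset":[0,0,-30],"yaw":0},{"offset":[0,0,-35],"yaw":0},{"offset":[0,0,0],"yaw":0},{"offset":[0,0,0],"yaw":0}]'; python3 -c "
from h import *
print(to(.4592,.3227),get_state()['ee_pos'])"
```

```text
time: 15.87
ee_pos: [0.6633, -0.0593, 0.1737]
ee_rot: [-3.141, -0.0, 1.405]
contact_force: [-1.2, -0.1, 0.2]
width: 0.088
finger_force: 0.0
time: 16.53
ee_pos: [0.6634, -0.0593, 0.1743]
ee_rot: [3.142, -0.0, 1.405]
contact_force: [0.1, 0.6, 0.1]
width: 0.0441
finger_force: 30.0
time: 16.95
ee_pos: [0.6636, -0.0593, 0.2518]
ee_rot: [3.137, 0.0, 1.405]
contact_force: [-0.4, -0.6, -1.6]
width: 0.0444
finger_force: 30.0
(np.float64(343.0), np.float64(-264.7)) [ 0.66362659 -0.05931322  0.25184681]
```

```bash
python3 -m crank '[{"offset":[28.6,-22.1,0],"yaw":0},{"offset":[28.6,-22.1,0],"yaw":0},{"offset":[28.6,-22.1,0],"yaw":0},{"offset":[28.6,-22.1,0],"yaw":0},{"offset":[28.6,-22.1,0],"yaw":0},{"offset":[28.6,-22.1,0],"yaw":0},{"offset":[28.6,-22.1,0],"yaw":0},{"offset":[28.6,-22.1,0],"yaw":0},{"offset":[28.6,-22.1,0],"yaw":0},{"offset":[28.6,-22.1,0],"yaw":0},{"offset":[28.6,-22.1,0],"yaw":0},{"offset":[28.6,-22.1,0],"yaw":0},{"offset":[0,0,0],"yaw":0},{"offset":[0,0,0],"yaw":0},{"offset":[0,0,25],"yaw":0},{"offset":[0,0,25],"yaw":0},{"offset":[0,0,10],"yaw":0},{"offset":[0,0,0],"yaw":0},{"offset":[0,0,0],"yaw":0},{"offset":[0,0,0],"yaw":0}]'; python3 -c "
from h import *
print(to(.4592,.3227),get_state()['ee_pos'])"
```

```text
time: 18.62
ee_pos: [0.4592, 0.3227, 0.1904]
ee_rot: [3.14, -0.001, 1.404]
contact_force: [1.1, 0.1, -0.6]
width: 0.0439
finger_force: 30.0
(np.float64(-0.0), np.float64(0.0)) [0.45917045 0.32274867 0.19037295]
```

Target about 0.1773, so down 13.

```bash
python3 -m crank '[{"offset":[0,0,7],"yaw":0},{"offset":[0,0,4],"yaw":0},{"offset":[0,0,2],"yaw":0},{"offset":[0,0,0],"yaw":0},{"offset":[0,0,0],"yaw":0}]'; python3 -m crank '[{"offset":[0,0,0],"yaw":0},{"offset":[0,0,0],"yaw":0},{"offset":[0,0,0],"yaw":0},{"offset":[0,0,0],"yaw":0},{"offset":[0,0,0],"yaw":0},{"offset":[0,0,-15],"yaw":0},{"offset":[0,0,-30],"yaw":0},{"offset":[0,0,-30],"yaw":0},{"offset":[0,0,-30],"yaw":0},{"offset":[0,0,-20],"yaw":0},{"offset":[0,0,0],"yaw":0},{"offset":[0,0,0],"yaw":0}]' -1; python3 -c "
from h import *
print(to(.5277,.0055),get_state()['ee_pos'])"
```

```text
time: 19.03
ee_pos: [0.4586, 0.323, 0.1772]
ee_rot: [3.141, -0.0, 1.405]
contact_force: [-3.0, -2.7, 9.4]
width: 0.044
finger_force: 30.0
time: 20.03
ee_pos: [0.4585, 0.323, 0.3015]
ee_rot: [3.14, -0.001, 1.405]
contact_force: [-0.7, -0.5, 0.1]
width: 0.0881
finger_force: 0.0
(np.float64(-301.7), np.float64(120.7)) [0.45848738 0.32301935 0.30152697]
```

```bash
python3 -m crank '[{"offset":[-33.5,13.4,0],"yaw":0},{"offset":[-33.5,13.4,0],"yaw":0},{"offset":[-33.5,13.4,0],"yaw":0},{"offset":[-33.5,13.4,0],"yaw":0},{"offset":[-33.5,13.4,0],"yaw":0},{"offset":[-33.5,13.4,0],"yaw":0},{"offset":[-33.5,13.4,0],"yaw":0},{"offset":[-33.5,13.4,0],"yaw":0},{"offset":[-33.5,13.4,0],"yaw":0},{"offset":[0,0,0],"yaw":0},{"offset":[0,0,0],"yaw":0},{"offset":[0,0,0],"yaw":0}]'; python3 -c "
from h import *
wrist(.052,.033,None,(.5277,.0055));print(to(.5277,.0055),get_state()['ee_pos'])"
```

```text
time: 21.03
ee_pos: [0.5274, 0.0062, 0.3]
ee_rot: [-3.139, -0.0, 1.405]
contact_force: [0.5, 0.3, -0.0]
width: 0.0879
finger_force: 0.0
wrist 6892 z 0.0529 mec 0.5288 0.0065 d 0.0659 go (np.float64(0.0), np.float64(1.5))
(np.float64(-1.1), np.float64(0.6)) [0.52733746 0.00667228 0.30027567]
```

```bash
python3 -m crank '[{"offset":[-0.5,1,30],"yaw":0},{"offset":[0,0,30],"yaw":0},{"offset":[0,0,25],"yaw":0},{"offset":[0,0,15],"yaw":0},{"offset":[0,0,9],"yaw":0},{"offset":[0,0,0],"yaw":0},{"offset":[0,0,0],"yaw":0},{"offset":[0,0,0],"yaw":0},{"offset":[0,0,0],"yaw":0}]' -1; python3 -m crank '[{"offset":[0,0,0],"yaw":0},{"offset":[0,0,0],"yaw":0},{"offset":[0,0,0],"yaw":0},{"offset":[0,0,0],"yaw":0},{"offset":[0,0,0],"yaw":0},{"offset":[0,0,0],"yaw":0},{"offset":[0,0,0],"yaw":0},{"offset":[0,0,0],"yaw":0}]' 1; python3 -m crank '[{"offset":[0,0,-10],"yaw":0},{"offset":[0,0,-30],"yaw":0},{"offset":[0,0,-35],"yaw":0},{"offset":[0,0,0],"yaw":0},{"offset":[0,0,0],"yaw":0}]'; python3 -c "
from h import *
d=np.array([.165,.986]);D=np.array([.4435,-.2402])
print(to(*(D-.027*d)),get_state()['ee_pos'])"
```

```text
time: 21.83
ee_pos: [0.5288, 0.0052, 0.1933]
ee_rot: [3.14, 0.0, 1.405]
contact_force: [-1.3, 0.7, -1.0]
width: 0.0885
finger_force: 0.0
time: 22.5
ee_pos: [0.5286, 0.0051, 0.1924]
ee_rot: [3.142, 0.0, 1.405]
contact_force: [-2.7, 0.7, 4.3]
width: 0.065
finger_force: 30.0
time: 22.92
ee_pos: [0.5287, 0.0051, 0.2687]
ee_rot: [3.138, 0.0, 1.405]
contact_force: [0.0, -0.8, -2.6]
width: 0.0647
finger_force: 30.0
(np.float64(-283.0), np.float64(-43.5)) [0.52866651 0.0050801  0.26868943]
```

```bash
python3 -m crank '[{"offset":[-35.4,-5.4,0],"yaw":0},{"offset":[-35.4,-5.4,0],"yaw":0},{"offset":[-35.4,-5.4,0],"yaw":0},{"offset":[-35.4,-5.4,0],"yaw":0},{"offset":[-35.4,-5.4,0],"yaw":0},{"offset":[-35.4,-5.4,0],"yaw":0},{"offset":[-35.4,-5.4,0],"yaw":0},{"offset":[-35.4,-5.4,0],"yaw":0},{"offset":[0,0,0],"yaw":0},{"offset":[0,0,0],"yaw":0},{"offset":[0,0,25],"yaw":0},{"offset":[0,0,25],"yaw":0},{"offset":[0,0,8],"yaw":0},{"offset":[0,0,0],"yaw":0},{"offset":[0,0,0],"yaw":0},{"offset":[0,0,0],"yaw":0}]'; python3 -c "
from h import *
print(get_state()['ee_pos'])"
```

```text
time: 24.25
ee_pos: [0.4396, -0.2669, 0.2102]
ee_rot: [3.14, 0.001, 1.405]
contact_force: [0.6, -0.1, -1.9]
width: 0.065
finger_force: 30.0
[ 0.43958706 -0.2669363   0.21024851]
```

```bash
python3 -m crank '[{"offset":[0,0,5],"yaw":0},{"offset":[0,0,4],"yaw":0},{"offset":[0,0,0.5],"yaw":0},{"offset":[0,0,0],"yaw":0},{"offset":[0,0,0],"yaw":0}]'; python3 -m crank '[{"offset":[0,0,0],"yaw":0},{"offset":[0,0,0],"yaw":0},{"offset":[0,0,0],"yaw":0},{"offset":[0,0,0],"yaw":0},{"offset":[0,0,0],"yaw":0},{"offset":[0,0,-15],"yaw":0},{"offset":[0,0,-30],"yaw":0},{"offset":[0,0,-30],"yaw":0},{"offset":[0,0,-25],"yaw":0},{"offset":[0,0,0],"yaw":0},{"offset":[0,0,0],"yaw":0}]' -1; python3 -c "
from h import *
print(to(.6575,.1613),get_state()['ee_pos'])"
```

```text
time: 24.67
ee_pos: [0.4394, -0.2672, 0.2003]
ee_rot: [3.14, 0.001, 1.405]
contact_force: [0.6, 1.2, 4.9]
width: 0.0648
finger_force: 30.0
time: 25.58
ee_pos: [0.4392, -0.2671, 0.3004]
ee_rot: [3.14, 0.001, 1.405]
contact_force: [0.1, -0.1, 0.1]
width: 0.0882
finger_force: 0.0
(np.float64(458.6), np.float64(144.5)) [ 0.43916978 -0.26710646  0.30042733]
```

```bash
python3 -m crank '[{"offset":[35.3,11.1,0],"yaw":0},{"offset":[35.3,11.1,0],"yaw":0},{"offset":[35.3,11.1,0],"yaw":0},{"offset":[35.3,11.1,0],"yaw":0},{"offset":[35.3,11.1,0],"yaw":0},{"offset":[35.3,11.1,0],"yaw":0},{"offset":[35.3,11.1,0],"yaw":0},{"offset":[35.3,11.1,0],"yaw":0},{"offset":[35.3,11.1,0],"yaw":0},{"offset":[35.3,11.1,0],"yaw":0},{"offset":[35.3,11.1,0],"yaw":0},{"offset":[35.3,11.1,0],"yaw":0},{"offset":[35.3,11.1,0],"yaw":0},{"offset":[0,0,0],"yaw":0},{"offset":[0,0,0],"yaw":0},{"offset":[0,0,0],"yaw":0}]'; python3 -c "
from h import *
wrist(.037,.01,None,(.6575,.1613));print(to(.6575,.1613),get_state()['ee_pos'])"
```

```text
time: 26.92
ee_pos: [0.6571, 0.1611, 0.298]
ee_rot: [-3.139, 0.001, 1.405]
contact_force: [0.3, -0.0, 0.1]
width: 0.0884
finger_force: 0.0
wrist 542 z 0.0373 mec 0.6601 0.1636 d 0.0189 go (np.float64(3.5), np.float64(2.5))
(np.float64(0.8), np.float64(0.3)) [0.65708437 0.16056403 0.29863025]
```

```bash
python3 -m crank '[{"offset":[1.8,1.5,30],"yaw":0},{"offset":[0,0,30],"yaw":0},{"offset":[0,0,25],"yaw":0},{"offset":[0,0,15],"yaw":0},{"offset":[0,0,6],"yaw":0},{"offset":[0,0,0],"yaw":0},{"offset":[0,0,0],"yaw":0},{"offset":[0,0,0],"yaw":0},{"offset":[0,0,0],"yaw":0}]' -1; python3 -c "
from h import *
print(to(.659,.1625),get_state()['ee_pos'])"
```

```text
time: 27.72
ee_pos: [0.6593, 0.163, 0.1952]
ee_rot: [3.139, -0.001, 1.405]
contact_force: [-0.3, 0.1, 1.1]
width: 0.0883
finger_force: 0.0
(np.float64(-0.5), np.float64(-0.3)) [0.65934982 0.16298992 0.19523328]
```

```bash
python3 -m crank '[{"offset":[0,0,5],"yaw":0},{"offset":[0,0,4],"yaw":0},{"offset":[0,0,0],"yaw":0},{"offset":[0,0,0],"yaw":0}]' -1; python3 -m crank '[{"offset":[0,0,0],"yaw":0},{"offset":[0,0,0],"yaw":0},{"offset":[0,0,0],"yaw":0},{"offset":[0,0,0],"yaw":0},{"offset":[0,0,0],"yaw":0},{"offset":[0,0,0],"yaw":0},{"offset":[0,0,0],"yaw":0},{"offset":[0,0,0],"yaw":0},{"offset":[0,0,0],"yaw":0},{"offset":[0,0,0],"yaw":0},{"offset":[0,0,0],"yaw":0},{"offset":[0,0,0],"yaw":0}]' 1; python3 -m crank '[{"offset":[0,0,-10],"yaw":0},{"offset":[0,0,-30],"yaw":0},{"offset":[0,0,-40],"yaw":0},{"offset":[0,0,0],"yaw":0},{"offset":[0,0,0],"yaw":0}]'; python3 -c "
from h import *
d=np.array([.165,.986]);D=np.array([.4435,-.2402])
print(to(*(D+.038*d)),get_state()['ee_pos'])
c=shot('side');save(c,'side1')"
```

```text
time: 28.05
ee_pos: [0.659, 0.1632, 0.1843]
ee_rot: [-3.141, 0.0, 1.405]
contact_force: [0.1, 0.9, 0.7]
width: 0.0878
finger_force: 0.0
time: 29.05
ee_pos: [0.6591, 0.1631, 0.1847]
ee_rot: [3.142, -0.0, 1.405]
contact_force: [0.1, -0.1, -0.9]
width: 0.0191
finger_force: 30.0
time: 29.47
ee_pos: [0.6593, 0.1632, 0.2678]
ee_rot: [3.137, -0.001, 1.405]
contact_force: [-0.6, -0.5, -0.7]
width: 0.0193
finger_force: 30.0
(np.float64(-395.6), np.float64(-146.2)) [0.65932601 0.16323585 0.26783766]
```

View pics/side1.png

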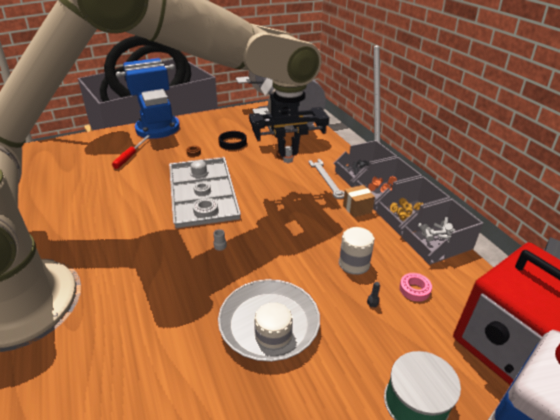

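The side view shows the plug held upright between the fingers (287,157), the three hub parts in their compartments (200,168), (202,188) and (205,208), and the filter upright in the dish (273,322).

```bash
python3 -m crank '[{"offset":[-33,-12.2,0],"yaw":0},{"offset":[-33,-12.2,0],"yaw":0},{"offset":[-33,-12.2,0],"yaw":0},{"offset":[-33,-12.2,0],"yaw":0},{"offset":[-33,-12.2,0],"yaw":0},{"offset":[-33,-12.2,0],"yaw":0},{"offset":[-33,-12.2,0],"yaw":0},{"offset":[-33,-12.2,0],"yaw":0},{"offset":[-33,-12.2,0],"yaw":0},{"offset":[-33,-12.2,0],"yaw":0},{"offset":[-33,-12.2,0],"yaw":0},{"offset":[-33,-12.2,0],"yaw":0},{"offset":[0,0,0],"yaw":0},{"offset":[0,0,0],"yaw":0},{"offset":[0,0,30],"yaw":0},{"offset":[0,0,25],"yaw":0},{"offset":[0,0,8],"yaw":0},{"offset":[0,0,0],"yaw":0},{"offset":[0,0,0],"yaw":0},{"offset":[0,0,0],"yaw":0}]'; python3 -c "
from h import *
print(get_state()['ee_pos'])"
```

```text
time: 31.18
ee_pos: [0.4498, -0.203, 0.2028]
ee_rot: [3.14, 0.001, 1.406]
contact_force: [-0.5, 0.7, -0.2]
width: 0.019
finger_force: 30.0
[ 0.44977128 -0.20300539  0.20279015]
```

```bash
python3 -m crank '[{"offset":[0,0,5],"yaw":0},{"offset":[0,0,4],"yaw":0},{"offset":[0,0,0.5],"yaw":0},{"offset":[0,0,0],"yaw":0},{"offset":[0,0,0],"yaw":0}]'; python3 -m crank '[{"offset":[0,0,0],"yaw":0},{"offset":[0,0,0],"yaw":0},{"offset":[0,0,0],"yaw":0},{"offset":[0,0,0],"yaw":0}]' -0.3; python3 -m crank '[{"offset":[0,0,0],"yaw":0},{"offset":[0,0,-15],"yaw":0},{"offset":[0,0,-30],"yaw":0},{"offset":[0,0,-30],"yaw":0},{"offset":[0,0,-30],"yaw":0},{"offset":[0,0,-20],"yaw":0},{"offset":[30,-20,0],"yaw":0},{"offset":[30,-20,0],"yaw":0},{"offset":[30,-20,0],"yaw":0},{"offset":[30,-20,0],"yaw":0},{"offset":[30,-20,0],"yaw":0},{"offset":[0,0,0],"yaw":0},{"offset":[0,0,0],"yaw":0},{"offset":[0,0,0],"yaw":0},{"offset":[0,0,0],"yaw":0}]'; python3 - <<'E'
from h import *
t=shot('top');save(t,'top1');s=shot('side');save(s,'side2')
C=cloud(s);P=cloud(t)
for n,p,r in(('large',(.4288,.1413),.031),('small',(.444,.232),.0225),('cap',(.4592,.3227),.023),('sf',(.439,-.267),.033),('plug',(.45,-.203),.012)):
    for c in(P,C):
        d=np.hypot(c[...,0]-p[0],c[...,1]-p[1]); q=c[(d<r+.003)&(c[...,2]>.013)]
        if len(q): z=np.percentile(q[:,2],97); g=q[q[:,2]>z-.005]; print(n,len(g),z.round(4),np.round(cv2.minEnclosingCircle(g[:,:2].astype(np.float32))[0],4))
cr=lambda c,x,y,w=55:cv2.resize(c['frame'][y-w:y+w,x-w:x+w,::-1],(300,300))
cv2.imwrite('pics/fin.png',np.vstack([np.hstack([cr(s,203,190),cr(s,270,320)]),np.hstack([cr(t,210,273,75),cr(t,431,277)])]))
E
```

```text
time: 31.6
ee_pos: [0.4495, -0.2033, 0.1926]
ee_rot: [3.14, 0.0, 1.405]
contact_force: [1.1, 1.5, 3.5]
width: 0.0191
finger_force: 30.0
time: 31.93
ee_pos: [0.4492, -0.2032, 0.1921]
ee_rot: [-3.141, -0.0, 1.405]
contact_force: [0.9, 0.0, -0.3]
width: 0.0438
finger_force: 0.0
time: 33.18
ee_pos: [0.3759, -0.0395, 0.3173]
ee_rot: [3.141, 0.0, 1.404]
contact_force: [0.6, 0.5, 0.1]
width: 0.0574
finger_force: 0.0
large 286 0.0252 [0.429  0.1414]
large 177 0.0234 [0.4273 0.1426]
small 198 0.0226 [0.4436 0.2314]
small 98 0.0214 [0.4425 0.2319]
cap 188 0.0396 [0.4581 0.3227]
cap 19 0.0195 [0.4577 0.3123]
sf 533 0.0651 [ 0.4404 -0.2656]
sf 773 0.0635 [ 0.4386 -0.2669]
plug 48 0.0484 [ 0.4503 -0.2019]
plug 54 0.0476 [ 0.4489 -0.2035]
```

View pics/fin.png

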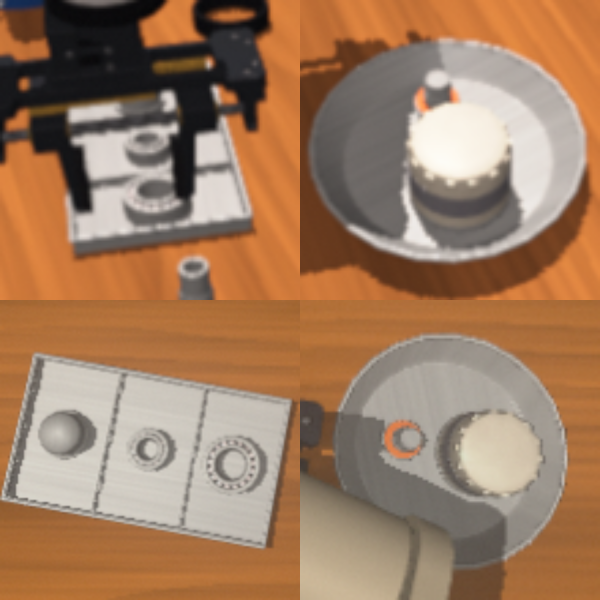

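The crops show all five parts in place: the cap, small bearing and large bearing are each flat in their own compartment, and the plug and filter stand upright on the dish floor. The heights match, and the gripper is clear.

```bash
python3 -c "
from h import *
print(sign_off())"
```

```text
the job is handed in; nothing more can be done
None
```

The job is handed in at about 33 s of robot time: the large bearing, small bearing and grease cap lie in tray order, and the short filter and drain plug stand upright in the dish; the tall filter and wheel bolt were not touched.

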